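Check an adapter sleeve on the gauge pin and hold it up

ROBOT

A 7-joint arm with a two-finger parallel gripper is mounted at the origin on a cart in front of the work surface, level with it; the furniture and walls round the work are solid. World frame = base frame: x ahead of the robot, y to its left, z up, the work surface at z = 0. Lengths are in m, angles in degrees, forces in N, time in s.
With the tool pointing down it reaches from about 0.425 to 0.875 m from the base axis. Payload 4.7 kg.
Tool frame: the origin (TCP) lies at the very end of the fingers, on their centre line; the grasp point (between the pads) lies 19 mm behind it; z points along the fingers, y is the direction in which the jaws open and shut (so a half turn about z gives the same grasp; the last joint's range is limited). The gripper opens to 87 mm and grips with 3 to 60 N. Pads are 19 mm wide; open, the fingers measure 117 mm over their backs; the gripper's body (75 mm by 190 mm) begins 51 mm behind the grasp point.
Start: joints at [-71.328, 18.392, -4.016, 83.108, 1.295, 78.541, -3.26], TCP at [0.199, 0.619, 0.201] pointing down, gripper open.
Joint ranges: [-163.93, 163.93], [-17.29, 119.83], [-79.2, 71.16], [3.27, 140.29], [-89.18, 269.18], [5.43, 117.66], [-154.24, 154.24]. Speed limits (degrees/s): [147.25, 147.25, 180, 180, 180, 180, 180].

INTERFACE

Orientations are given as [roll, pitch, yaw] about the fixed x, y, z axes, in that order (R = Rz(yaw) Ry(pitch) Rx(roll)).
In Python, from cell import * gives the robot as it stands.
- The arm moves only by the tool arm_command, never from a script. Its argument "targets" is a list that holds one entry, the list of rows, each a list of 7 numbers: the shift along the tool's x, y, z in m, then the turn, a rotation vector about the tool's x, y, z in degrees, then the gripper's target within -1 to 1 (shut at 1, half-way at 0, fully open at -1). In form: [[[tx, ty, tz, rx, ry, rz, claw], ...]]. A call has 1 to 10 rows; each row is the pose to reach, as a shift and turn from the pose commanded when the call began, along the tool's axes at that moment; what a row does not reach only later rows make up. A row lasts 1/10 s, in which the tool goes at most 50 mm and 8.59 degrees, less where a joint would pass 70% of its speed; a pose out of reach is approached as far as the arm can. A call with a gripper value outside its range is refused whole. The fingers move at their own pace and stop on an object; "newtons" is the grip in N (left out, the last holds). Time passes only in rows, so rows that repeat a pose let the fingers close. It gives the time, the measured TCP pose, the force and the opening at its end, in the units of the state.
- get_obs(): the state, without advancing time (a new reading comes with each control period).
- read_camera(name): name is "scene" or "top"; returns a dict with "img" (480x640x3 uint8, red, green, blue), "z_map" (480x640 float32, m along the optical axis (not along the pixel's ray), 0 where there is no reading), "K" (3x3 intrinsics, pixels), "D" ([k1, k2, p1, p2, k3] as OpenCV has them; the pictures are not rectified), "origin" and "attitude" of the camera in the world. Camera axes: x right, y down, z forward; pixel columns grow to the right and rows downward; lengths in m; the calibration is good to about 2 mm. A picture is of the moment at which its call begins.
- sign_off(): hands the job in, once; it reports no verdict.
Trained networks look in the newest picture that a camera, given by its name, has taken for a name from the list of things; names that differ only in an ending like _2 or _b are one class to them, and where a whole thing is asked for, a point or a joint stands for the part that bears it (a point fixed in the world has none). Each returns a list of dicts, best first, with "conf" (0 to 1); they miss things now and then, are a little off and sometimes report something else, mostly with a low value. They report only what shows in the picture. A call takes as long as a camera call. They do not tell look-alikes from the thing itself.
- search_frame(thing, camera): "position" ([column, row] in pixels, amid what is visible of it).
The state is a dict: "time_s": time; "qpos": joint angles; "joint_velocities": joint speeds; "effort": joint torques, N m; "tool_pos": TCP position; "tool_rot": TCP orientation; "force": force on the tool from outside, world axes, zero at the start; "wrist_torque": the same for the moment, N m; "grip_width": finger opening in m.
Only numpy, scipy, OpenCV 4.12 (cv2) and the standard library are available. Lean on these libraries where they do the work, as an engineer would, in place of code of your own. Each camera call takes 0.05 s, during which the arm holds its last target.

TASK

Of the three grey flanged sleeves, take the one whose bore fits the gauge's upright steel pin closely (one is too narrow to go on, one is so wide that it rattles), slide it down over the pin, flange at the bottom, until it sits flat on the base, and let go of it there. Then grip it again, lift it straight up off the pin until its underside is about 7 cm above the tip of the pin, and finish while holding it there above the gauge, level and still. Leave the other two sleeves and everything else on the bench where they stand.

Things in the scene. Friction and masses are not known exactly. Their poses are not given: they have to be found in the camera images.
- sleeve_fit: The grey plastic sleeve with the middle bore, 28 mm, which fits the 24 mm pin; same outside as the other sleeves: body 42 mm across above a 6 mm thick, 52 mm wide flange at its foot, 60 mm tall in all, 50 to 100 g. Origin: centre of the underside (flange face); z along the bore, up as it stands. It stands loose on the bench; best gripped across the 42 mm body, above the flange.
- sleeve_narrow: Grey plastic sleeve with the narrowest bore, 18 mm (thickest wall), too narrow for the pin; same outside as the other sleeves: body 42 mm across above a 6 mm thick, 52 mm wide flange at its foot, 60 mm tall in all, 50 to 100 g. Origin: centre of the underside (flange face); z along the bore, up as it stands. It stands loose on the bench; best gripped across the 42 mm body, above the flange.
- sleeve_wide: Grey plastic sleeve with the widest bore, 36 mm (thin wall of 3 mm), too loose for the pin; same outside as the other sleeves: body 42 mm across above a 6 mm thick, 52 mm wide flange at its foot, 60 mm tall in all, 50 to 100 g. Origin: centre of the underside (flange face); z along the bore, up as it stands. It stands loose on the bench; best gripped across the 42 mm body, above the flange.
- gauge: The gauge: an aluminium base plate 100 (x) x 80 (y) x 15 mm, fixed to the bench, with one upright steel pin in its middle: 24 mm across, 66 mm tall above the plate, the top 14 mm tapering to 12 mm across. Origin: centre of the plate's underside, on the bench, on the pin's axis; z up.
- gauge_seat (a point): Point on the pin's axis at the top face of the base plate, 15 mm above the bench: here the underside of a fully seated sleeve rests. The pin then stands 6 mm out of the top of the sleeve.
- gauge_tip (a point): Centre of the flat tip of the pin, 81 mm above the bench.
- vial_1: Small closed vial, 25 mm across, 56 mm tall, standing loose among the sleeves and the gauge. Origin: centre of its underside.
- vial_2: The same kind of vial, 25 x 56 mm, loose, on the right side of the bench. Origin: centre of its underside.
- bench_timer: Flat timer, 72 x 66 x 21 mm, loose, behind the sleeves on the right. Origin: centre of its underside.
- beaker: Empty plastic beaker, 69 mm across, 83 mm tall, loose, on the left. Origin: centre of its underside.
Mind the look-alikes: they are no part of the job. What is shaped like the sleeve_fit but blue is not meant.

How it is judged:
By the outcome, as a careful person would: the job done as asked, in the order asked, and still so for the second after the job is handed in, while the arm keeps its last pose, push and grip.
It also fails if it takes over 48 s, if anything falls off the work surface, if the arm or the gripper's body presses on something with over 40 N, if the wrist force passes 120 N, or if a joint passes its speed limit or range.

## Working session

There is one attempt and no reset: what is moved stays moved. The work goes in short steps, Python scripts to look and compute and a tool call to move; the robot and the scene stay as the last step left them, time stands still between calls to the robot, and variables do not carry over. Pictures are saved under pics/ and viewed, and the job is handed in when it is done.

Besides the shell and the picture viewer there is one more tool, called by a JSON object that holds its "fn" and its "kwargs". arm_command: Moves the arm, as the interface text tells. Its arguments: {"type":"object","properties":{"targets":{"type":"array","items":{"type":"array","items":{"type":"array","items":{"type":"number"}}}},"newtons":{"type":"number"}},"required":["targets"]}

```bash
ls; mkdir -p pics
cat > h.py <<'E'
from cell import *
import numpy as np, cv2
from scipy.spatial.transform import Rotation as R
E
python3 - <<'E'
from h import *
print(get_obs())
for n in ("scene","top"):
    c=read_camera(n); cv2.imwrite(f"pics/{n}0.png",c["img"][:,:,::-1]); np.savez(f"{n}0.npz",**c)
    print(n,c["K"],c["D"],c["origin"],c["attitude"])
    for t in ("sleeve_fit","sleeve_narrow","sleeve_wide","gauge","vial_1","bench_timer","beaker"):
        print(t,[(np.round(d["position"]).tolist(),round(d["conf"],2)) for d in search_frame(t,n)])
E
```

```text
pics
{'time_s': 0.0, 'qpos': array([-71.32634329,  18.43961929,  -4.01345834,  83.17563461,
         1.2959766 ,  78.53987193,  -3.25935028]), 'joint_velocities': array([ 0.01042095, -0.0043436 , -0.0392541 , -0.03813755,  0.04164626,
        0.01997455,  0.01260822]), 'effort': array([-2.90119442e-04, -4.91284347e+01, -4.04043691e-01, -3.12538755e+01,
       -6.39964803e-02,  4.37302503e-02,  1.81562882e-04]), 'tool_pos': array([0.19930821, 0.61806321, 0.19974851]), 'tool_rot': array([-1.79890163e+02,  7.35131060e-03,  1.62134994e+02]), 'force': array([0.40724221, 0.44318274, 0.14053247]), 'wrist_torque': array([-0.05341693,  0.0389439 ,  0.00679687]), 'grip_width': 0.08694199201323431}
scene [[498.53992603   0.         316.85019852]
 [  0.         498.53992603 235.22046062]
 [  0.           0.           1.        ]] [-0.02366219  0.          0.          0.          0.        ] [-0.05910315 -0.88671917  0.52069446] [-113.26922254    0.66360015  -37.50108654]
sleeve_fit [([315.0, 292.0], 0.93), ([281.0, 274.0], 0.85)]
sleeve_narrow [([349.0, 305.0], 0.87), ([261.0, 244.0], 0.16)]
sleeve_wide [([348.0, 263.0], 0.89)]
gauge [([259.0, 244.0], 0.88)]
vial_1 [([425.0, 317.0], 0.74), ([298.0, 252.0], 0.58)]
bench_timer [([425.0, 274.0], 0.96)]
beaker [([208.0, 218.0], 0.92)]
top [[438.73710836   0.         322.11606454]
 [  0.         438.73710836 244.84137305]
 [  0.           0.           1.        ]] [-0.03850119  0.          0.          0.          0.        ] [ 0.50688892 -0.05641587  0.99838834] [-176.00647959   -1.835374    -89.82528852]
sleeve_fit [([366.0, 291.0], 0.79), ([320.0, 300.0], 0.76)]
sleeve_narrow [([408.0, 288.0], 0.96)]
sleeve_wide [([342.0, 241.0], 0.83)]
gauge [([243.0, 271.0], 0.58), ([460.0, 253.0], 0.5)]
vial_1 [([458.0, 254.0], 0.75), ([295.0, 261.0], 0.62)]
bench_timer [([400.0, 189.0], 0.6), ([459.0, 252.0], 0.45)]
beaker [([159.0, 296.0], 0.92)]
```

Run:
```python
import cv2
a=cv2.imread("pics/top0.png"); cv2.imwrite("pics/topc.png",cv2.resize(a[170:350,220:490],(800,533),interpolation=cv2.INTER_CUBIC))
```

```text
(no output)
```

View pics/scene0.png

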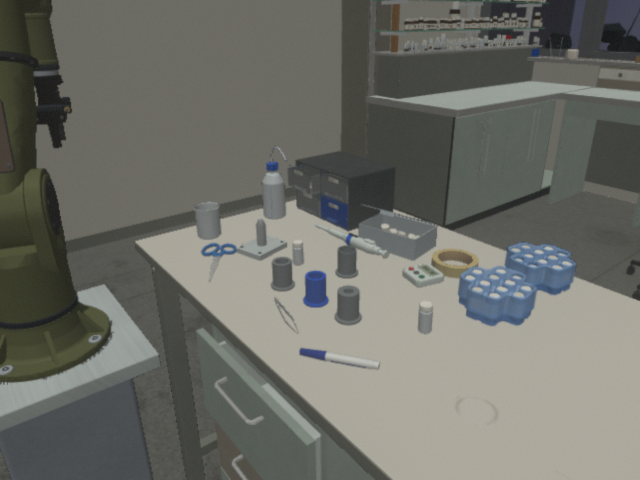

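View pics/top0.png

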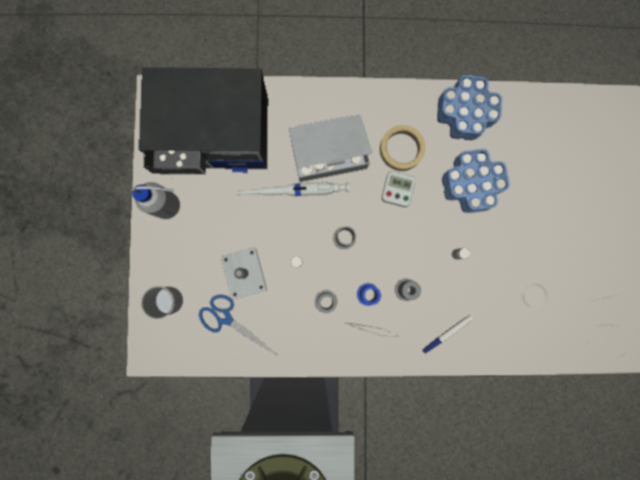

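```bash
sleep 1
```

```text
(no output)
```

View pics/topc.png

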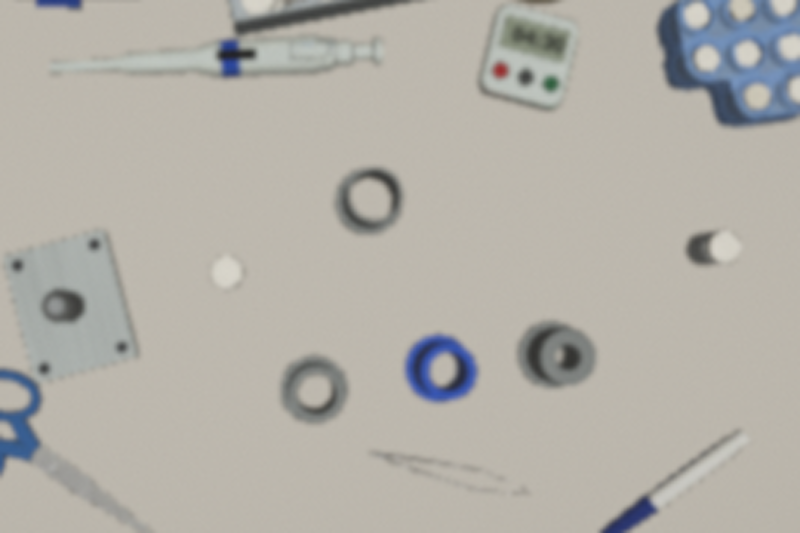

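Candidates (top picture):
- Grey sleeve (345,237): bore looks widest, with a thin wall.
- Grey sleeve (326,301): bore looks in between.
- Blue look-alike (369,294): not meant.
- Grey sleeve (408,290): smallest hole, thick wall.

I expect (326,301) is the one, and I'll check that in a crop and by measuring.

```bash
cat >> h.py <<'E'
def cloud(c):
    K,D=np.array(c["K"]),np.array(c["D"])
    v,u=np.mgrid[0:480,0:640]
    p=cv2.undistortPoints(np.stack([u,v],-1).reshape(-1,1,2).astype(float),K,D).reshape(480,640,2)
    z=np.array(c["z_map"])[...,None]
    P=np.concatenate([p*z,z],-1)@R.from_euler("xyz",c["attitude"],degrees=True).as_matrix().T+np.array(c["origin"])
    P[z[...,0]==0]=np.nan
    return P
def ray_at_z(c,uv,z):
    p=cv2.undistortPoints(np.array(uv,float).reshape(-1,1,2),np.array(c["K"]),np.array(c["D"])).reshape(-1,2)
    d=np.c_[p,np.ones(len(p))]@R.from_euler("xyz",c["attitude"],degrees=True).as_matrix().T
    o=np.array(c["origin"]); return o+d*((z-o[2])/d[:,2])[:,None]
def project(c,P):
    Rm=R.from_euler("xyz",c["attitude"],degrees=True).as_matrix().T
    rv=cv2.Rodrigues(Rm)[0]; t=-Rm@np.array(c["origin"])
    return cv2.projectPoints(np.array(P,float).reshape(-1,3),rv,t,np.array(c["K"]),np.array(c["D"]))[0].reshape(-1,2)
E
python3 - <<'E'
from h import *
c=dict(np.load("top0.npz")); P=cloud(c)
s=dict(np.load("scene0.npz")); S=cloud(s)
for n,uv in dict(wide=(345,237),mid=(326,301),blue=(369,294),narrow=(408,290),pin=(241,272),vial=(296,262),vial2=(460,254)).items():
    u,v=uv; q=P[v-22:v+22,u-22:u+22].reshape(-1,3)
    t=q[q[:,2]>0.045]
    print(n,"z",np.nanmax(q[:,2]).round(4),len(t),"mean",t.mean(0).round(4),"area mm2",round(len(t)*(0.94/438.7)**2*1e6), "bbox mid",((t.max(0)+t.min(0))/2).round(4),(t.max(0)-t.min(0)).round(3))
    ctr=np.nanmean(t,0)
    d=np.linalg.norm(S[...,:2]-ctr[:2],axis=-1); m=(d<0.04)&(S[...,2]>0.045); w=S[m]
    print("   scene",len(w),w.mean(0).round(4),((w.max(0)+w.min(0))/2).round(4),(w.max(0)-w.min(0)).round(3))
I=c["img"]
cv2.imwrite("pics/fitc.png",np.hstack([cv2.resize(I[v-22:v+22,u-22:u+22,::-1],(260,260),interpolation=cv2.INTER_CUBIC) for u,v in((345,237),(326,301),(408,290))]))
cv2.imwrite("pics/scenec.png",cv2.resize(s["img"][200:340,190:390,::-1],(800,560),interpolation=cv2.INTER_CUBIC))
E
```

```text
wide z 0.0654 103 mean [ 0.5944 -0.1379  0.0586] area mm2 473 bbox mid [ 0.5934 -0.1387  0.0554] [0.04  0.041 0.02 ]
   scene 235 [ 0.5899 -0.1377  0.0539] [ 0.5919 -0.1363  0.0536] [0.043 0.044 0.017]
mid z 0.0645 175 mean [ 0.45   -0.0969  0.0596] area mm2 803 bbox mid [ 0.4495 -0.0962  0.0549] [0.041 0.04  0.019]
   scene 263 [ 0.4452 -0.0986  0.055 ] [ 0.447  -0.0961  0.0538] [0.042 0.044 0.017]
blue z 0.0646 193 mean [ 0.4666 -0.1914  0.059 ] area mm2 886 bbox mid [ 0.4666 -0.1911  0.0548] [0.041 0.04  0.019]
   scene 307 [ 0.4614 -0.1935  0.055 ] [ 0.4631 -0.1898  0.0537] [0.041 0.043 0.017]
narrow z 0.0655 276 mean [ 0.4765 -0.2761  0.0595] area mm2 1267 bbox mid [ 0.4763 -0.2771  0.0553] [0.039 0.041 0.02 ]
   scene 345 [ 0.4698 -0.2817  0.0564] [ 0.4739 -0.2771  0.054 ] [0.043 0.043 0.018]
pin z 0.0846 111 mean [0.512  0.0852 0.0736] area mm2 510 bbox mid [0.5116 0.0868 0.0658] [0.021 0.022 0.038]
   scene 140 [0.5064 0.0841 0.0639] [0.5086 0.0872 0.064 ] [0.022 0.022 0.038]
vial z 0.06 97 mean [ 0.5376 -0.031   0.056 ] area mm2 445 bbox mid [ 0.5378 -0.0305  0.0551] [0.022 0.022 0.01 ]
   scene 80 [ 0.5325 -0.0321  0.0533] [ 0.534  -0.0288  0.0517] [0.025 0.027 0.013]
vial2 z 0.0596 108 mean [ 0.5568 -0.3954  0.0552] area mm2 496 bbox mid [ 0.5568 -0.3959  0.0525] [0.022 0.024 0.014]
   scene 137 [ 0.5521 -0.3977  0.0533] [ 0.5551 -0.3959  0.0518] [0.025 0.025 0.013]
```

```bash
sleep 1
```

```text
(no output)
```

View crop.

View pics/fitc.png

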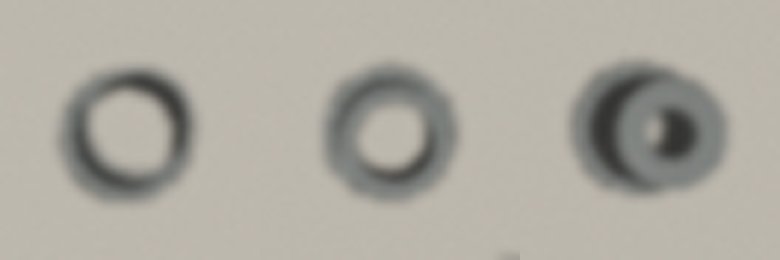

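View pics/scenec.png

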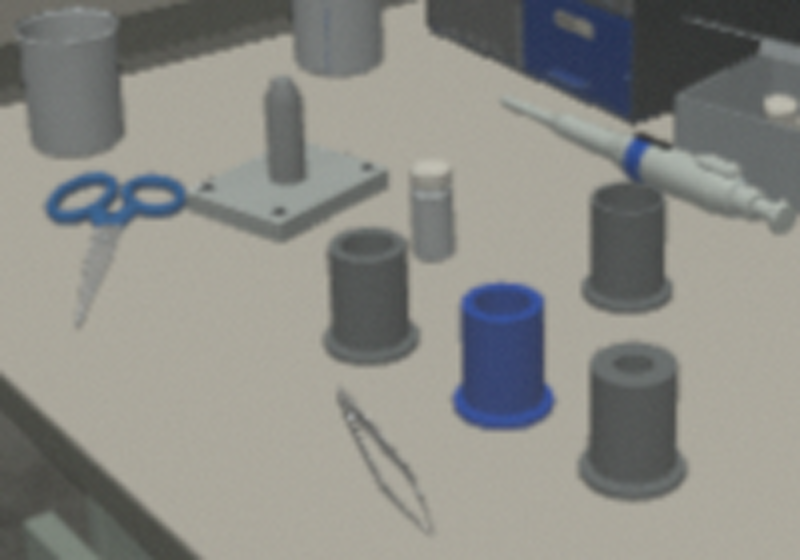

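The crop shows the middle sleeve (326,301) with a medium bore and medium wall. The rim areas are 473, 803 and 1267 mm², against about 367, 770 and 1131 expected for wide, fit and narrow. So the fit sleeve is at about (0.449,-0.097). It stands alone beside the blue look-alike, so I'll grip it with the jaws along x.

```bash
cat >> h.py <<'E'
def plan(pos,rpy=(180,0,90)):
    o=get_obs(); A=R.from_euler("xyz",o["tool_rot"],degrees=True)
    t=A.inv().apply(np.array(pos)-o["tool_pos"]); r=(A.inv()*R.from_euler("xyz",rpy,degrees=True)).as_rotvec(degrees=True)
    print("t",o["time_s"],"at",o["tool_pos"].round(4),o["tool_rot"].round(2),"F",o["force"].round(1),"w",round(o["grip_width"],4)); print("shift",t.round(4),"turn",r.round(2))
E
python3 - <<'E'
from h import *
plan((0.46,0.25,0.22)); plan((0.449,-0.0965,0.15))
c=dict(np.load("top0.npz")); P=cloud(c)
for n,uv,zl in (("mid",(326,301),.056),("pin",(241,272),.076)):
    u,v=uv; q=P[v-22:v+22,u-22:u+22].reshape(-1,3); t=q[q[:,2]>zl]; print(n,len(t),t.mean(0),t.min(0),t.max(0))
q=P[250:300,215:270].reshape(-1,3); t=q[(abs(q[:,2]-.015)<.006)]
r=cv2.minAreaRect((t[:,:2]*1000).astype(np.float32)); print(r)
E
```

```text
t 0.8 at [0.1995 0.6186 0.2009] [179.99   0.   162.13] F [ 0.9  0.1 -0.3] w 0.0866
shift [-0.3611 -0.2709 -0.0191] turn [ 1.000e-02 -0.000e+00  7.213e+01]
t 0.8 at [0.1995 0.6186 0.2009] [179.99   0.   162.13] F [ 0.9  0.1 -0.3] w 0.0866
shift [-0.4569 -0.6041  0.0509] turn [ 1.000e-02 -0.000e+00  7.213e+01]
mid 165 [ 0.44990596 -0.09679508  0.06020822] [ 0.42922109 -0.11639411  0.05622814] [ 0.46976821 -0.07785928  0.06451862]
pin 48 [0.51260479 0.08732353 0.0806531 ] [0.50524409 0.0792057  0.07617073] [0.51983028 0.09612081 0.08458146]
((507.934326171875, 104.51207733154297), (100.1216812133789, 115.44274139404297), 15.470281600952148)
```

{"fn": "arm_command", "kwargs": {"targets": [[[-0.361, -0.271, -0.019, 0, 0, 72.13, -1], [-0.361, -0.271, -0.019, 0, 0, 72.13, -1], [-0.361, -0.271, -0.019, 0, 0, 72.13, -1], [-0.361, -0.271, -0.019, 0, 0, 72.13, -1], [-0.361, -0.271, -0.019, 0, 0, 72.13, -1], [-0.361, -0.271, -0.019, 0, 0, 72.13, -1], [-0.361, -0.271, -0.019, 0, 0, 72.13, -1], [-0.361, -0.271, -0.019, 0, 0, 72.13, -1], [-0.361, -0.271, -0.019, 0, 0, 72.13, -1], [-0.361, -0.271, -0.019, 0, 0, 72.13, -1]]], "newtons": 20}}

```text
time_s: 1.8
tool_pos: [0.4647, 0.2422, 0.2209]
tool_rot: [179.8, 0.1, 89.2]
force: [-0.3, -0.5, -0.6]
grip_width: 0.0869
```

```bash
python3 -c "
from h import *
plan((0.449,-0.0965,0.15))"
```

```text
t 1.8 at [0.4647 0.2422 0.2209] [1.798e+02 1.100e-01 8.923e+01] F [-0.3 -0.5 -0.6] w 0.0869
shift [-0.3387 -0.0114  0.0715] turn [ 0.2   0.11 -0.77]
```

{"fn": "arm_command", "kwargs": {"targets": [[[-0.346, -0.011, 0.05, 0, 0, 0, -1], [-0.346, -0.011, 0.05, 0, 0, 0, -1], [-0.346, -0.011, 0.05, 0, 0, 0, -1], [-0.346, -0.011, 0.05, 0, 0, 0, -1], [-0.346, -0.011, 0.05, 0, 0, 0, -1], [-0.346, -0.011, 0.05, 0, 0, 0, -1], [-0.346, -0.011, 0.05, 0, 0, 0, -1], [-0.346, -0.011, 0.05, 0, 0, 0, -1], [-0.346, -0.011, 0.05, 0, 0, 0, -1], [-0.346, -0.011, 0.05, 0, 0, 0, -1]]]}}

```text
time_s: 2.8
tool_pos: [0.4492, -0.0945, 0.17]
tool_rot: [180.0, -0.0, 90.1]
force: [0.6, 0.7, -0.8]
grip_width: 0.087
```

```bash
python3 -c "
from h import *
plan((0.449,-0.0965,0.1))
for n in ('top','scene'):
    c=read_camera(n); cv2.imwrite(f'pics/{n}1.png',c['img'][:,:,::-1])
plan((0.449,-0.0965,0.1))
"
```

```text
t 2.8 at [ 0.4492 -0.0945  0.17  ] [ 1.7998e+02 -3.0000e-02  9.0130e+01] F [ 0.6  0.7 -0.8] w 0.087
shift [-0.0021 -0.0003  0.07  ] turn [ 0.02 -0.03  0.13]
t 2.9 at [ 0.4493 -0.0943  0.17  ] [ 1.7999e+02 -1.0000e-02  9.0190e+01] F [0.  0.5 0.2] w 0.0871
shift [-0.0022 -0.0003  0.07  ] turn [ 0.01 -0.01  0.19]
```

View pics/scene1.png

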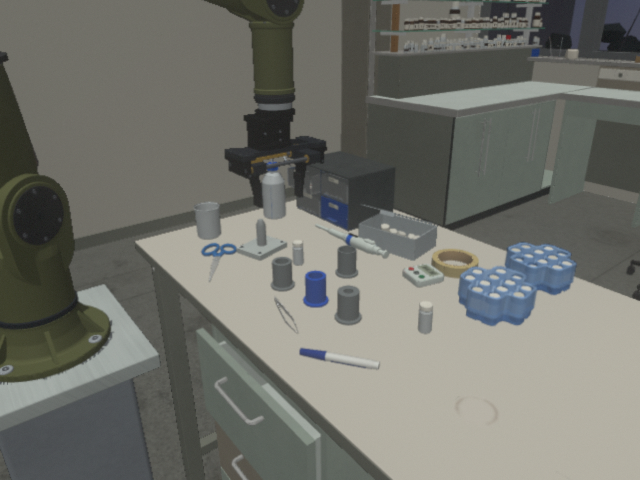

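{"fn": "arm_command", "kwargs": {"targets": [[[-0.002, 0, 0.03, 0, 0, 0, -1], [-0.002, 0, 0.065, 0, 0, 0, -1], [-0.002, 0, 0.1, 0, 0, 0, -1], [-0.002, 0, 0.12, 0, 0, 0, -1], [-0.002, 0, 0.135, 0, 0, 0, -1], [-0.002, 0, 0.145, 0, 0, 0, -1], [-0.002, 0, 0.149, 0, 0, 0, -1], [-0.002, 0, 0.149, 0, 0, 0, -1]]]}}

```text
time_s: 3.7
tool_pos: [0.449, -0.0975, 0.0208]
tool_rot: [-180.0, 0.0, 90.1]
force: [-0.4, -0.1, 0.3]
grip_width: 0.0869
```

```bash
python3 -c "
from h import *
for n in ('top','scene'):
    c=read_camera(n); cv2.imwrite(f'pics/{n}2.png',c['img'][:,:,::-1])
a=cv2.imread('pics/scene2.png')[180:330,190:390]; cv2.imwrite('pics/s2c.png',cv2.resize(a,(800,600)))
plan((0.449,-0.0965,0.021))
"
```

```text
t 3.8 at [ 0.4497 -0.0978  0.0215] [ 1.7993e+02 -1.0000e-02  9.0030e+01] F [-0.8  0.7  0.4] w 0.0871
shift [ 0.0013 -0.0007  0.0005] turn [ 0.07 -0.01  0.03]
```

View pics/s2c.png

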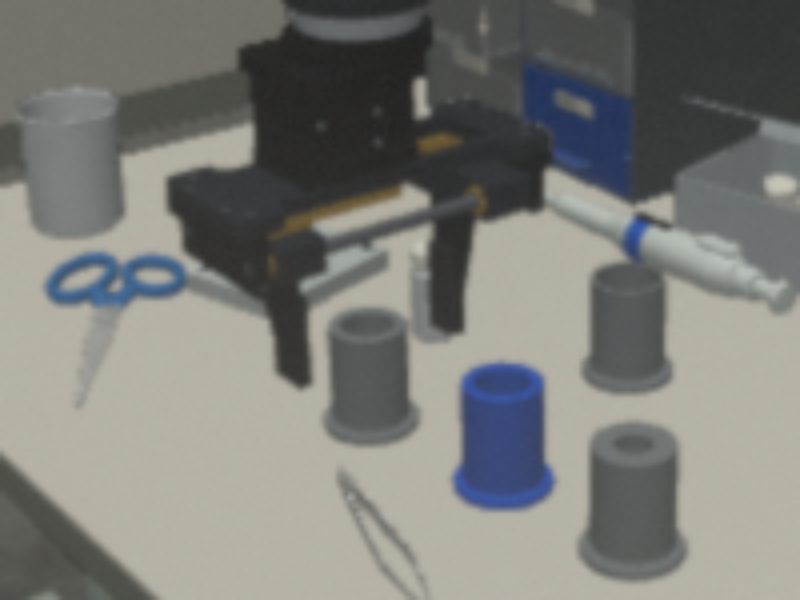

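```bash
python3 -c "
from h import *
s=dict(np.load('scene0.npz'));t=dict(np.load('top0.npz'))
for c in (s,t):
  print(project(c,[[.4497,-.0978,.0215],[.4497-.0435,-.0978,.0215],[.4497+.0435,-.0978,.0215],[.4495,-.0965,0],[.4495,-.0965,0.06]]).round(1).tolist())
a=cv2.imread('pics/top2.png')[200:380,220:460]; cv2.imwrite('pics/t2c.png',cv2.resize(a,(800,600)))
"
```

```text
[[283.5, 277.5], [266.0, 283.7], [300.1, 271.6], [283.4, 286.2], [282.3, 261.1]]
[[326.6, 301.4], [326.5, 321.2], [326.6, 281.7], [325.6, 300.9], [326.7, 302.5]]
```

View pics/t2c.png

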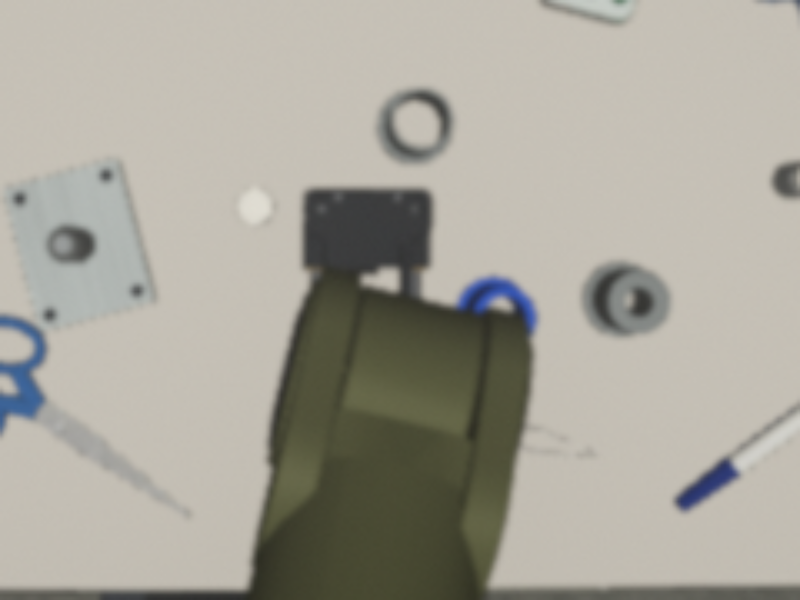

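```bash
python3 -c "
from h import *
c=read_camera('scene'); np.savez('scene3.npz',**c); P=cloud(c); d0=dict(np.load('scene0.npz'))['z_map']
ch=abs(c['z_map']-d0)>0.02
g=c['img'].mean(-1)
for name,(r0,r1,c0,c1) in dict(near=(255,280,255,270),far=(235,268,295,312)).items():
  for r in range(r0,r1,2):
    row=[(u,P[r,u].round(3).tolist()) for u in range(c0,c1) if ch[r,u] and g[r,u]<45]
    if row: print(name,r,row[0],row[len(row)//2],row[-1])
t=read_camera('top'); Q=cloud(t); m=(Q[...,2]>.08)&(Q[...,2]<.2)
q=Q[250:290,300:360].reshape(-1,3);q=q[(q[:,2]>.09)]; print(q.min(0),q.max(0))
print(get_obs()['tool_pos'])
"
```

```text
far 235 (302, [0.497, -0.103, 0.108]) (306, [0.5, -0.113, 0.111]) (306, [0.5, -0.113, 0.111])
far 237 (301, [0.497, -0.099, 0.103]) (303, [0.499, -0.104, 0.104]) (303, [0.499, -0.104, 0.104])
[ 0.48238815 -0.13697439  0.09078398] [ 0.5445098  -0.06167469  0.44520279]
[ 0.44972901 -0.09793873  0.02163639]
```

```bash
python3 -c "
from h import *
c=dict(np.load('scene3.npz')); P=cloud(c)
for u in (261,263,265,300,302,304):
  print(u,[(r,P[r,u].round(3).tolist(),int(c['img'][r,u].mean())) for r in range(248,288,3)])
"
```

```text
261 [(248, [0.378, -0.134, 0.124], 55), (251, [0.393, -0.109, 0.105], 50), (254, [0.392, -0.108, 0.098], 49), (257, [0.393, -0.107, 0.091], 52), (260, [0.393, -0.106, 0.084], 50), (263, [0.395, -0.102, 0.075], 50), (266, [0.395, -0.101, 0.067], 51), (269, [0.397, -0.097, 0.058], 53), (272, [0.397, -0.096, 0.051], 54), (275, [0.437, -0.025, 0.002], 147), (278, [0.431, -0.035, 0.0], 175), (281, [0.425, -0.046, -0.0], 175), (284, [0.416, -0.06, 0.001], 175), (287, [0.409, -0.071, 0.001], 175)]
263 [(248, [0.382, -0.135, 0.124], 54), (251, [0.398, -0.107, 0.102], 54), (254, [0.397, -0.109, 0.097], 52), (257, [0.396, -0.11, 0.091], 50), (260, [0.397, -0.107, 0.083], 51), (263, [0.396, -0.108, 0.077], 54), (266, [0.395, -0.109, 0.071], 54), (269, [0.398, -0.103, 0.061], 53), (272, [0.395, -0.107, 0.056], 51), (275, [0.395, -0.107, 0.05], 83), (278, [0.434, -0.039, 0.001], 174), (281, [0.429, -0.048, -0.001], 175), (284, [0.419, -0.062, 0.001], 175), (287, [0.413, -0.073, 0.0], 174)]
265 [(248, [0.386, -0.136, 0.123], 55), (251, [0.497, 0.052, 0.015], 134), (254, [0.404, -0.104, 0.092], 60)
[... 1176 characters left out ...]
0.52, -0.066, -0.001], 175), (275, [0.511, -0.08, -0.0], 173), (278, [0.5, -0.094, 0.002], 174), (281, [0.494, -0.103, 0.0], 175), (284, [0.487, -0.112, -0.001], 174), (287, [0.478, -0.125, 0.001], 174)]
304 [(248, [0.496, -0.11, 0.081], 48), (251, [0.497, -0.109, 0.074], 52), (254, [0.497, -0.109, 0.067], 50), (257, [0.495, -0.111, 0.061], 52), (260, [0.497, -0.108, 0.052], 52), (263, [0.497, -0.108, 0.045], 116), (266, [0.541, -0.046, -0.0], 174), (269, [0.531, -0.059, 0.0], 174), (272, [0.521, -0.073, 0.001], 173), (275, [0.514, -0.083, -0.0], 165), (278, [0.505, -0.096, 0.001], 154), (281, [0.494, -0.11, 0.003], 154), (284, [0.488, -0.118, 0.001], 153), (287, [0.48, -0.129, 0.002], 168)]
```

The scene view and its depth map put the fingertips at z≈0.047, while the state says 0.021. x and y agree. The hand itself also shows about 27 mm too high. I'll go by the depth map and lower in small steps, watching the force.

{"fn": "arm_command", "kwargs": {"targets": [[[0.001, -0.001, 0.005, 0, 0, 0, -1], [0.001, -0.001, 0.01, 0, 0, 0, -1], [0.001, -0.001, 0.013, 0, 0, 0, -1], [0.001, -0.001, 0.015, 0, 0, 0, -1]]]}}

```text
time_s: 4.3
tool_pos: [0.4476, -0.097, 0.0054]
tool_rot: [-180.0, 0.0, 90.0]
force: [-0.7, -0.3, -0.1]
grip_width: 0.0868
```

```bash
python3 -c "
from h import *
c=read_camera('scene'); np.savez('scene4.npz',**c); P=cloud(c)
cv2.imwrite('pics/s4c.png',cv2.resize(c['img'][200:320,210:370,::-1],(800,600)))
for u in (262,264,300,302,304):
  print(u,[(r,P[r,u].round(3).tolist()) for r in range(255,288,3) if c['img'][r,u].mean()<80])
plan((0.449,-0.0965,0.0))
"
```

```text
262 [(255, [0.379, -0.135, 0.109]), (258, [0.379, -0.134, 0.103]), (261, [0.395, -0.106, 0.081]), (264, [0.395, -0.106, 0.074]), (267, [0.394, -0.106, 0.068]), (270, [0.393, -0.108, 0.062]), (273, [0.393, -0.107, 0.055]), (276, [0.394, -0.104, 0.046]), (279, [0.395, -0.102, 0.038])]
264 [(255, [0.386, -0.131, 0.106]), (261, [0.4, -0.105, 0.079]), (264, [0.4, -0.105, 0.072]), (267, [0.399, -0.106, 0.066]), (270, [0.398, -0.107, 0.06]), (273, [0.398, -0.107, 0.053]), (276, [0.398, -0.106, 0.046]), (279, [0.397, -0.107, 0.04]), (282, [0.398, -0.105, 0.031])]
300 [(255, [0.488, -0.106, 0.066]), (258, [0.492, -0.101, 0.056]), (261, [0.491, -0.101, 0.049]), (264, [0.49, -0.103, 0.043]), (267, [0.491, -0.1, 0.034])]
302 [(255, [0.494, -0.106, 0.064]), (258, [0.494, -0.105, 0.057]), (261, [0.494, -0.106, 0.05]), (264, [0.492, -0.107, 0.044]), (267, [0.494, -0.105, 0.035])]
304 [(255, [0.497, -0.108, 0.064]), (258, [0.498, -0.107, 0.057]), (261, [0.498, -0.107, 0.049]), (264, [0.497, -0.108, 0.043]), (267, [0.497, -0.107, 0.035])]
t 4.35 at [ 0.4475 -0.097   0.0052] [-1.7995e+02  1.0000e-02  9.0010e+01] F [ 0.1  0.6 -0.8] w 0.0873
shift [0.0005 0.0015 0.0052] turn [-0.05  0.01  0.01]
```

View pics/s4c.png

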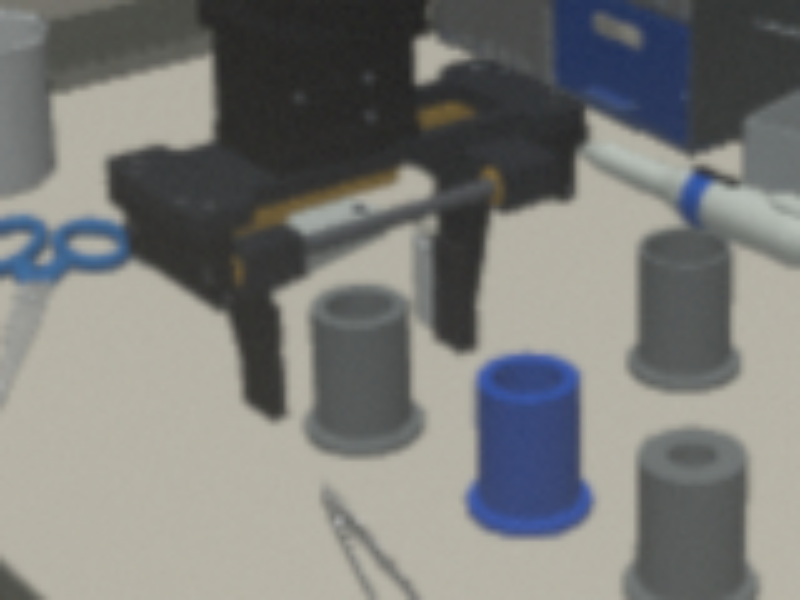

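{"fn": "arm_command", "kwargs": {"targets": [[[0, 0.001, 0.003, 0, 0, 0, -1], [0, 0.001, 0.006, 0, 0, 0, -1], [0, 0.001, 0.006, 0, 0, 0, 1], [0, 0.001, 0.006, 0, 0, 0, 1], [0, 0.001, 0.006, 0, 0, 0, 1], [0, 0.001, 0.006, 0, 0, 0, 1], [0, 0.001, 0.006, 0, 0, 0, 1], [0, 0.001, 0.006, 0, 0, 0, 1], [0, 0.001, 0.006, 0, 0, 0, 1], [0, 0.001, 0.006, 0, 0, 0, 1]]], "newtons": 20}}

```text
time_s: 5.35
tool_pos: [0.449, -0.097, -0.0001]
tool_rot: [180.0, -0.0, 90.0]
force: [0.4, -0.3, 1.3]
grip_width: 0.0423
```

```bash
python3 -c "
from h import *
c=read_camera('scene'); P=cloud(c)
cv2.imwrite('pics/s5c.png',cv2.resize(c['img'][200:320,210:370,::-1],(800,600)))
plan((0.449,-0.0965,0.0))
"
```

```text
t 5.4 at [ 4.49e-01 -9.70e-02 -1.00e-04] [ 1.7999e+02 -1.0000e-02  9.0000e+01] F [-0.1 -0.2  1.6] w 0.042
shift [ 0.0005  0.     -0.0001] turn [ 0.01 -0.01  0.  ]
```

View pics/s5c.png

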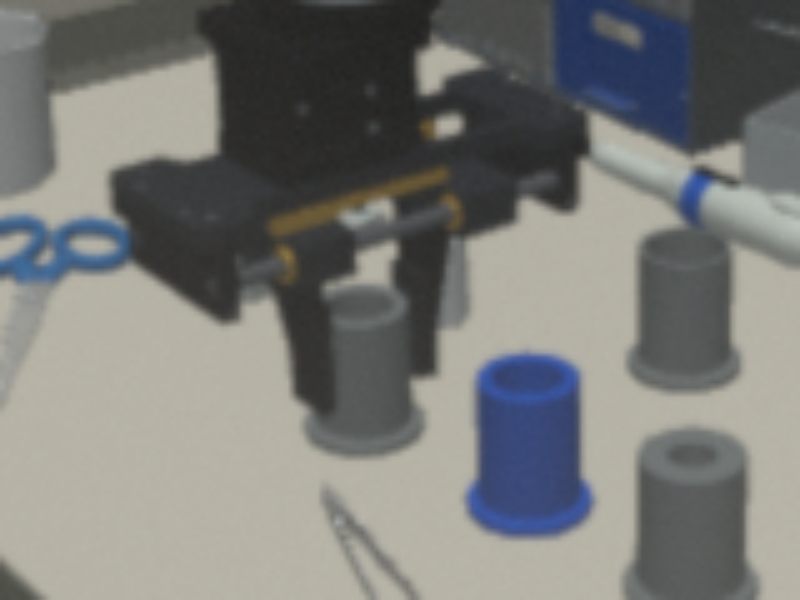

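{"fn": "arm_command", "kwargs": {"targets": [[[0, 0, -0.01, 0, 0, 0, 1], [0, 0, -0.03, 0, 0, 0, 1], [0, 0, -0.055, 0, 0, 0, 1], [0, 0, -0.08, 0, 0, 0, 1], [0, 0, -0.1, 0, 0, 0, 1], [0, 0, -0.115, 0, 0, 0, 1], [0, 0, -0.12, 0, 0, 0, 1], [0, 0, -0.12, 0, 0, 0, 1]]], "newtons": 20}}

```text
time_s: 6.2
tool_pos: [0.4494, -0.097, 0.1206]
tool_rot: [179.9, -0.0, 90.0]
force: [0.8, -0.4, -0.4]
grip_width: 0.0418
```

{"fn": "arm_command", "kwargs": {"targets": [[[0.03, 0.01, 0, 0, 0, 0, 1], [0.065, 0.022, 0, 0, 0, 0, 1], [0.1, 0.034, 0, 0, 0, 0, 1], [0.135, 0.046, 0, 0, 0, 0, 1], [0.16, 0.055, 0, 0, 0, 0, 1], [0.177, 0.06, 0, 0, 0, 0, 1], [0.184, 0.063, 0, 0, 0, 0, 1], [0.184, 0.063, 0, 0, 0, 0, 1], [0.184, 0.063, 0, 0, 0, 0, 1]]]}}

```text
time_s: 7.1
tool_pos: [0.5116, 0.0853, 0.1196]
tool_rot: [-180.0, 0.0, 89.9]
force: [-0.5, 0.0, -0.5]
grip_width: 0.042
```

```bash
python3 -c "
from h import *
c=read_camera('scene'); np.savez('scene6.npz',**c); 
t=read_camera('top'); np.savez('top6.npz',**t)
cv2.imwrite('pics/s6c.png',cv2.resize(c['img'][150:285,180:360,::-1],(800,600)))
cv2.imwrite('pics/t6c.png',cv2.resize(t['img'][200:350,170:370,::-1],(800,600)))
plan((0.5117,0.087,0.12))
"
```

```text
t 7.2 at [0.5117 0.0853 0.1199] [-1.7999e+02  1.0000e-02  8.9860e+01] F [-0.4  0.6 -0.3] w 0.0423
shift [ 0.0017 -0.     -0.0001] turn [-0.01  0.01 -0.14]
```

View pics/s6c.png

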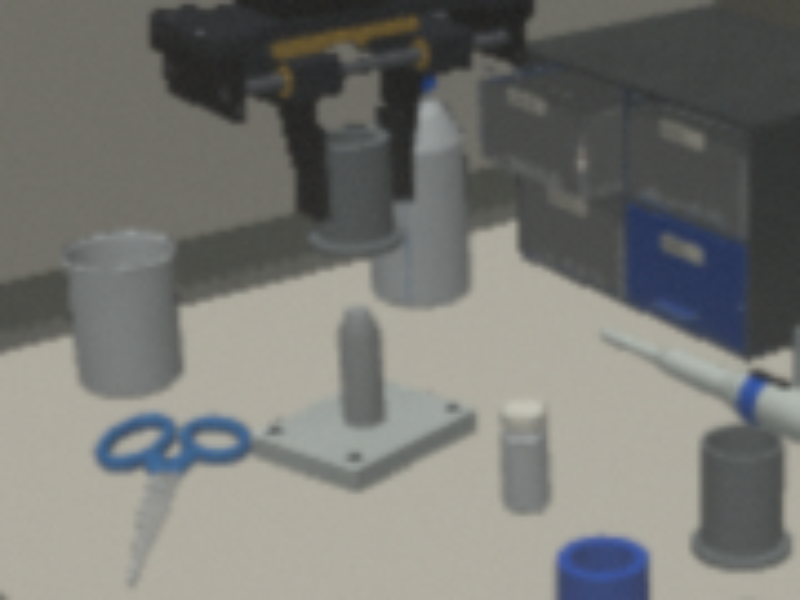

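View pics/t6c.png

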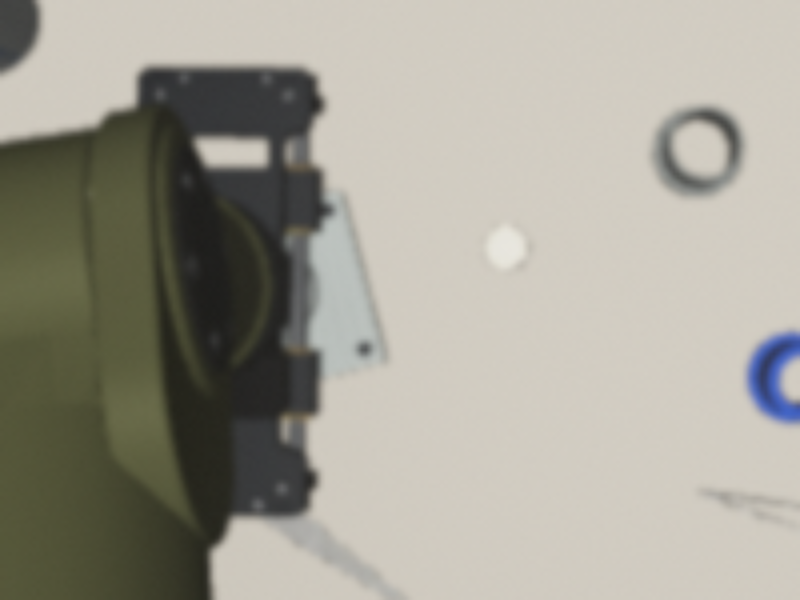

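```bash
cat >> h.py <<'E'
from scipy.optimize import least_squares
def cyl(P,ctr,r,zlo,zhi,w=0.03,img=None,gl=None):
    m=(np.linalg.norm(P[...,:2]-np.array(ctr)[:2],axis=-1)<w)&(P[...,2]>zlo)&(P[...,2]<zhi)
    if img is not None:
        g=img.mean(-1); m&=(g>gl[0])&(g<gl[1])
    q=P[m]
    f=lambda x:np.hypot(q[:,0]-x[0],q[:,1]-x[1])-r
    s=least_squares(f,ctr[:2],loss="soft_l1",f_scale=0.002)
    return s.x.round(4),len(q),np.abs(f(s.x)).mean().round(4)
E
python3 -c "
from h import *
for fn in ('scene0','scene6'):
  c=dict(np.load(fn+'.npz')); P=cloud(c)
  print(fn,'pin',cyl(P,(.510,.087),.012,.025,.062,.022))
  if fn=='scene0': print('mid on bench',cyl(P,(.448,-.0965),.021,.012,.052))
  else:
    u,v=project(c,[(.51,.087,.145)])[0].astype(int); print(u,v,P[v-14:v+26:3,u].round(3).tolist())
    for z in ((.11,.135),(.135,.16)): print('held',z,cyl(P,(.510,.087),.021,*z,.023,c['img'],(70,200)))
  
"
```

```text
scene0 pin (array([0.5105, 0.0911]), 134, np.float64(0.0014))
mid on bench (array([ 0.4482, -0.0936]), 357, np.float64(0.0014))
scene6 pin (array([0.5106, 0.0908]), 138, np.float64(0.0014))
258 194 [[0.517, 0.098, 0.178], [0.5, 0.07, 0.18], [0.499, 0.07, 0.173], [0.5, 0.073, 0.165], [0.499, 0.072, 0.158], [0.499, 0.072, 0.151], [0.499, 0.072, 0.143], [0.498, 0.072, 0.137], [0.498, 0.073, 0.129], [0.493, 0.065, 0.125], [0.655, 0.346, -0.002], [0.641, 0.322, -0.001], [0.625, 0.297, 0.001], [0.506, 0.092, 0.083]]
held (0.11, 0.135) (array([0.5107, 0.0882]), 84, np.float64(0.0016))
held (0.135, 0.16) (array([0.5103, 0.0894]), 124, np.float64(0.0014))
```

{"fn": "arm_command", "kwargs": {"targets": [[[0.002, 0, 0.0, 0, 0, 0, 1], [0.002, 0, 0.01, 0, 0, 0, 1], [0.002, 0, 0.02, 0, 0, 0, 1], [0.002, 0, 0.03, 0, 0, 0, 1], [0.002, 0, 0.036, 0, 0, 0, 1], [0.002, 0, 0.042, 0, 0, 0, 1], [0.002, 0, 0.046, 0, 0, 0, 1], [0.002, 0, 0.05, 0, 0, 0, 1], [0.002, 0, 0.05, 0, 0, 0, 1]]]}}

```text
time_s: 8.1
tool_pos: [0.5116, 0.0889, 0.0694]
tool_rot: [-180.0, 0.0, 90.0]
force: [0.2, -0.3, -0.4]
grip_width: 0.0419
```

```bash
python3 -c "
from h import *
c=read_camera('scene')
cv2.imwrite('pics/s7c.png',cv2.resize(c['img'][150:285,180:360,::-1],(800,600)))
plan((0.5117,0.0873,0.015))
"
```

```text
t 8.15 at [0.5119 0.089  0.0698] [-1.800e+02  1.000e-02  9.001e+01] F [ 0.3 -0.4 -0.2] w 0.042
shift [-0.0017 -0.0002  0.0548] turn [-0.    0.01  0.01]
```

View pics/s7c.png

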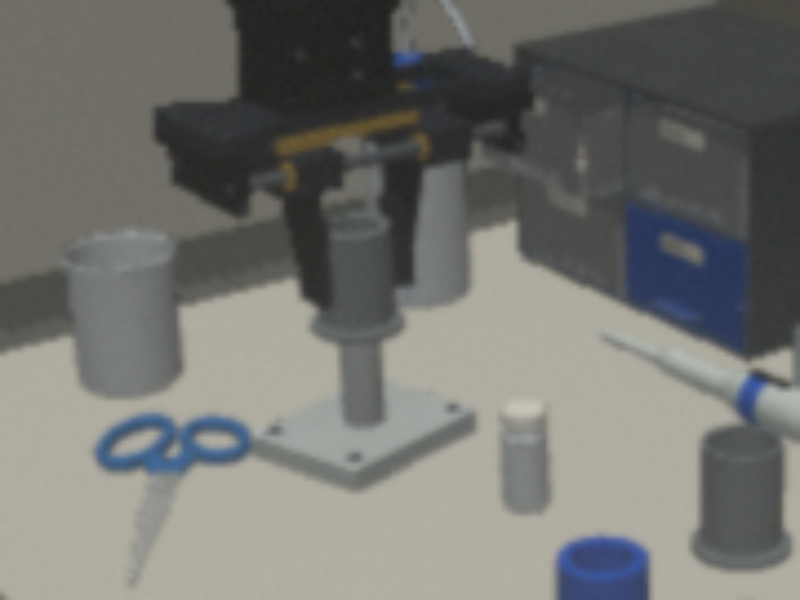

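{"fn": "arm_command", "kwargs": {"targets": [[[-0.0015, 0, 0, 0, 0, 0, 1], [-0.0015, 0, 0.005, 0, 0, 0, 1], [-0.0015, 0, 0.01, 0, 0, 0, 1], [-0.0015, 0, 0.015, 0, 0, 0, 1], [-0.0015, 0, 0.02, 0, 0, 0, 1], [-0.0015, 0, 0.02, 0, 0, 0, 1]]]}}

```text
time_s: 8.75
tool_pos: [0.5112, 0.0873, 0.0489]
tool_rot: [-179.9, 0.0, 90.0]
force: [-0.3, 0.5, -0.4]
grip_width: 0.0421
```

```bash
python3 -c "
from h import *
plan((0.5117,0.0873,0.015)); print(get_obs()['wrist_torque'])
c=read_camera('scene'); P=cloud(c)
print(cyl(P,(.510,.087),.021,.075,.10,.024,c['img'],(70,200)))
plan((0.5117,0.0873,0.015)); print(get_obs()['wrist_torque'])
"
```

```text
t 8.75 at [0.5112 0.0873 0.0489] [-1.7991e+02  4.0000e-02  9.0010e+01] F [-0.3  0.5 -0.4] w 0.0421
shift [-0.      0.0006  0.0339] turn [-0.09  0.04  0.01]
[-0.09596175  0.08713837  0.06717878]
(array([0.5104, 0.0912]), 125, np.float64(0.0015))
t 8.8 at [0.5115 0.0874 0.0493] [-1.7995e+02  3.0000e-02  9.0010e+01] F [ 0.1  0.1 -0. ] w 0.0419
shift [-0.      0.0002  0.0343] turn [-0.05  0.03  0.01]
[-0.11732754  0.06823576  0.02856717]
```

{"fn": "arm_command", "kwargs": {"targets": [[[0, 0, 0.006, 0, 0, 0, 1], [0, 0, 0.012, 0, 0, 0, 1], [0, 0, 0.018, 0, 0, 0, 1], [0, 0, 0.024, 0, 0, 0, 1], [0, 0, 0.028, 0, 0, 0, 1], [0, 0, 0.031, 0, 0, 0, 1], [0, 0, 0.033, 0, 0, 0, 1], [0, 0, 0.033, 0, 0, 0, 1]]]}}

```text
time_s: 9.6
tool_pos: [0.5118, 0.0875, 0.0166]
tool_rot: [-180.0, 0.0, 90.0]
force: [-1.1, 0.4, -0.8]
grip_width: 0.0421
```

```bash
python3 -c "
from h import *
plan((0.5117,0.0873,0.015))
c=read_camera('scene'); P=cloud(c)
cv2.imwrite('pics/s8c.png',cv2.resize(c['img'][200:275,215:315,::-1],(800,600)))
plan((0.5117,0.0873,0.015)); print(get_obs()['wrist_torque'])
"
```

```text
t 9.6 at [0.5118 0.0875 0.0166] [-1.7998e+02  1.0000e-02  9.0010e+01] F [-1.1  0.4 -0.8] w 0.0421
shift [-0.0002 -0.0001  0.0016] turn [-0.02  0.01  0.01]
t 9.65 at [0.512  0.0875 0.0169] [179.99  -0.    90.01] F [-0.1  0.  -0.3] w 0.0423
shift [-0.0002 -0.0003  0.0019] turn [ 0.01 -0.    0.01]
[-0.06230289 -0.01133859  0.01454493]
```

View pics/s8c.png

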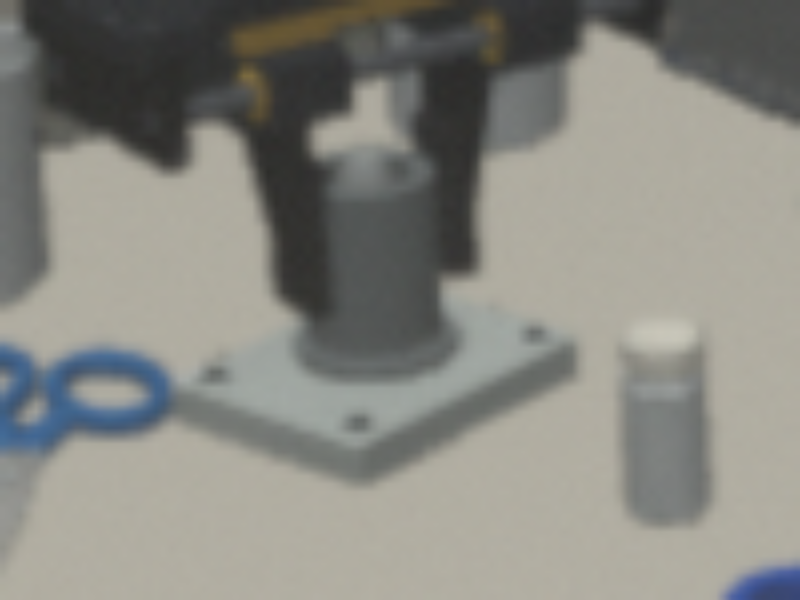

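Nearly seated: the pin tip shows above the rim and the flange is at the plate. I'll lower until the force shows contact.

{"fn": "arm_command", "kwargs": {"targets": [[[0, 0, 0.001, 0, 0, 0, 1], [0, 0, 0.002, 0, 0, 0, 1], [0, 0, 0.003, 0, 0, 0, 1], [0, 0, 0.003, 0, 0, 0, 1]]]}}

```text
time_s: 10.05
tool_pos: [0.5122, 0.0876, 0.0149]
tool_rot: [180.0, -0.0, 90.0]
force: [-2.0, -0.4, 7.3]
grip_width: 0.0422
```

{"fn": "arm_command", "kwargs": {"targets": [[[0, 0, -0.001, 0, 0, 0, -1], [0, 0, -0.001, 0, 0, 0, -1], [0, 0, -0.001, 0, 0, 0, -1], [0, 0, -0.001, 0, 0, 0, -1], [0, 0, -0.001, 0, 0, 0, -1], [0, 0, -0.001, 0, 0, 0, -1], [0, 0, -0.001, 0, 0, 0, -1], [0, 0, -0.001, 0, 0, 0, -1]]]}}

```text
time_s: 10.85
tool_pos: [0.5119, 0.0875, 0.0148]
tool_rot: [180.0, -0.0, 90.0]
force: [-0.3, 0.3, -0.1]
grip_width: 0.0865
```

```bash
python3 -c "
from h import *
c=read_camera('scene'); P=cloud(c)
cv2.imwrite('pics/s9c.png',cv2.resize(c['img'][200:275,215:315,::-1],(800,600)))
plan((0.5117,0.0873,0.015)); print(cyl(P,(.510,.087),.021,.03,.065,.024,c['img'],(70,200)))
q=P[(np.linalg.norm(P[...,:2]-[.51,.088],axis=-1)<.02)&(c['img'].mean(-1)>70)]; h=q[:,2]; print(np.histogram(h,np.arange(.06,.09,.003)))
"
```

```text
t 10.9 at [0.5119 0.0875 0.0149] [180.  -0.  90.] F [0.7 0.3 0.2] w 0.0862
shift [-0.0002 -0.0002 -0.0001] turn [ 0. -0.  0.]
(array([0.5114, 0.0913]), 231, np.float64(0.0013))
(array([16, 18, 14, 22, 33, 31, 11,  9,  0]), array([0.06 , 0.063, 0.066, 0.069, 0.072, 0.075, 0.078, 0.081, 0.084,
       0.087]))
```

View pics/s9c.png

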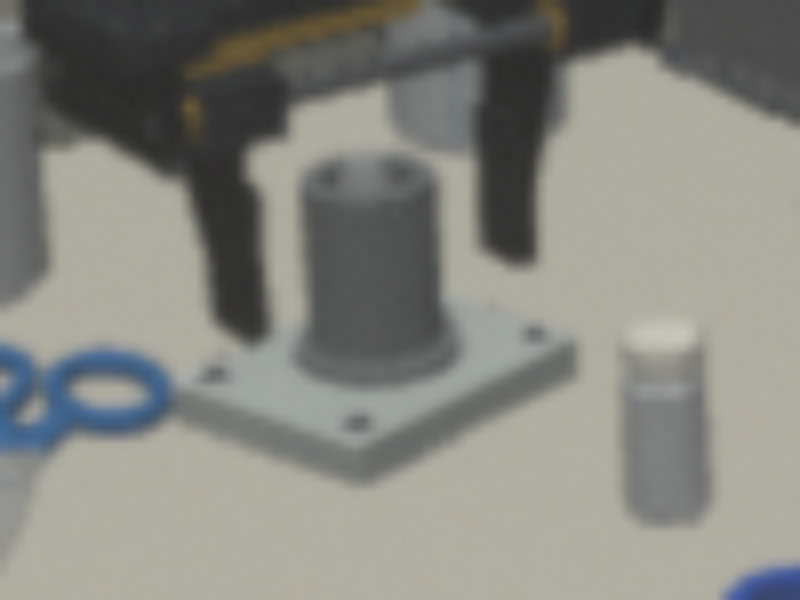

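The sleeve stands free and flat on the plate, with the pin tip just out of the top and the jaws clear on both sides. Next I grip it again, after a short pause.

{"fn": "arm_command", "kwargs": {"targets": [[[0, 0, 0, 0, 0, 0, -1], [0, 0, 0, 0, 0, 0, -1], [0, 0, 0, 0, 0, 0, -1], [0, 0, 0, 0, 0, 0, 1], [0, 0, 0, 0, 0, 0, 1], [0, 0, 0, 0, 0, 0, 1], [0, 0, 0, 0, 0, 0, 1], [0, 0, 0, 0, 0, 0, 1], [0, 0, 0, 0, 0, 0, 1], [0, 0, 0, 0, 0, 0, 1]]], "newtons": 20}}

```text
time_s: 11.9
tool_pos: [0.5119, 0.0875, 0.0149]
tool_rot: [180.0, -0.0, 90.0]
force: [0.7, -0.3, 0.1]
grip_width: 0.0418
```

{"fn": "arm_command", "kwargs": {"targets": [[[0, 0, 0, 0, 0, 0, 1], [0, 0, -0.005, 0, 0, 0, 1], [0, 0, -0.01, 0, 0, 0, 1], [0, 0, -0.015, 0, 0, 0, 1], [0, 0, -0.02, 0, 0, 0, 1], [0, 0, -0.02, 0, 0, 0, 1]]]}}

```text
time_s: 12.5
tool_pos: [0.5127, 0.0877, 0.0359]
tool_rot: [179.9, -0.0, 90.0]
force: [0.5, -0.4, 0.2]
grip_width: 0.0418
```

Lifting freely. The full target is a reported z of about 0.151, so 0.115 more.

{"fn": "arm_command", "kwargs": {"targets": [[[0, 0, -0.01, 0, 0, 0, 1], [0, 0, -0.022, 0, 0, 0, 1], [0, 0, -0.035, 0, 0, 0, 1], [0, 0, -0.05, 0, 0, 0, 1], [0, 0, -0.065, 0, 0, 0, 1], [0, 0, -0.08, 0, 0, 0, 1], [0, 0, -0.095, 0, 0, 0, 1], [0, 0, -0.107, 0, 0, 0, 1], [0, 0, -0.113, 0, 0, 0, 1], [0, 0, -0.115, 0, 0, 0, 1]]]}}

```text
time_s: 13.5
tool_pos: [0.5123, 0.0876, 0.1508]
tool_rot: [179.9, -0.0, 90.0]
force: [0.3, 0.2, -0.6]
grip_width: 0.0422
```

{"fn": "arm_command", "kwargs": {"targets": [[[0, 0, 0, 0, 0, 0, 1], [0, 0, 0, 0, 0, 0, 1], [0, 0, 0, 0, 0, 0, 1], [0, 0, 0, 0, 0, 0, 1], [0, 0, 0, 0, 0, 0, 1]]]}}

```text
time_s: 14.0
tool_pos: [0.5118, 0.0874, 0.1496]
tool_rot: [-180.0, 0.0, 90.0]
force: [-0.3, 0.7, -0.5]
grip_width: 0.0421
```

```bash
python3 -c "
from h import *
c=read_camera('scene'); P=cloud(c); t=read_camera('top')
cv2.imwrite('pics/s10c.png',cv2.resize(c['img'][130:340,180:460,::-1],(800,600)))
plan((0.512,0.0875,0.151)); print(get_obs()['joint_velocities'].round(2))
print(cyl(P,(.510,.09),.021,.165,.2,.024,c['img'],(70,200)))
m=(np.linalg.norm(P[...,:2]-[.51,.089],axis=-1)<.03)&(P[...,2]>.1); print('low z of held', np.sort(P[m][:,2])[:12].round(4))
cv2.imwrite('pics/t10.png',t['img'][:,:,::-1])
"
```

```text
t 14.1 at [0.5118 0.0875 0.1497] [-1.7999e+02  1.0000e-02  9.0010e+01] F [ 0.5  0.1 -1. ] w 0.0422
shift [ 0.      0.0002 -0.0013] turn [-0.01  0.01  0.01]
[-0.04 -0.17  0.   -0.09  0.08  0.18 -0.03]
(array([0.5111, 0.0913]), 173, np.float64(0.0015))
low z of held [0.1502 0.1504 0.1504 0.1508 0.1509 0.1512 0.1513 0.1515 0.1515 0.1515
 0.1517 0.1523]
```

View pics/s10c.png

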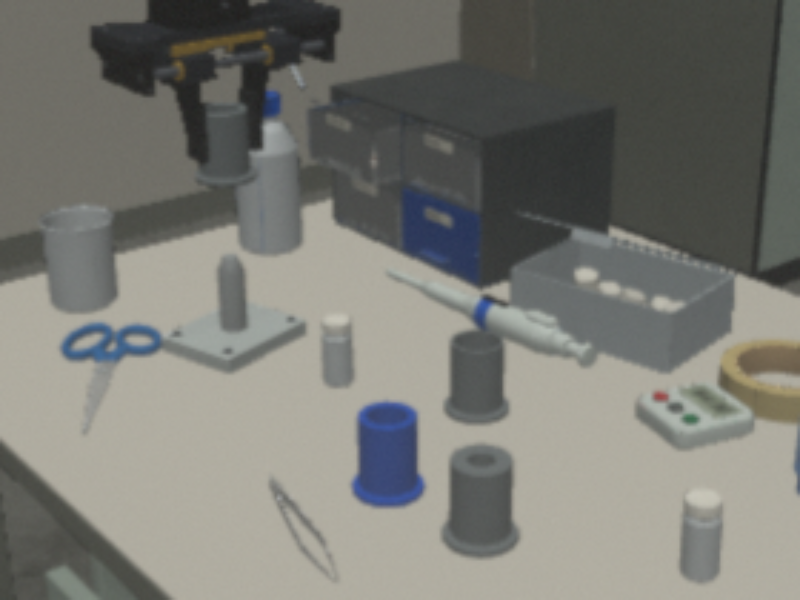

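View pics/t10.png

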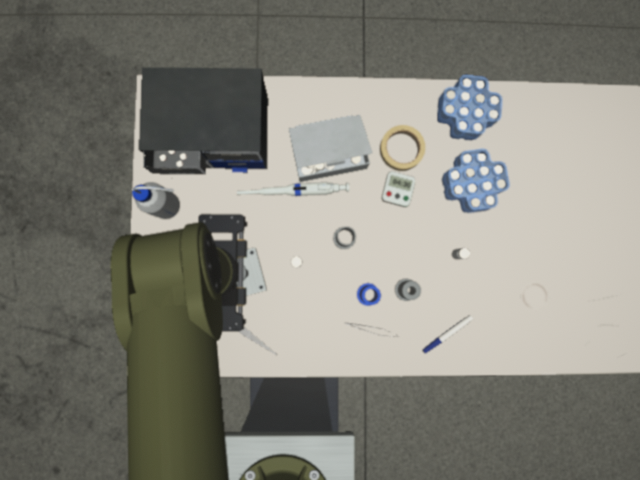

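The underside is at z≈0.151, 7 cm above the tip. The sleeve is level, still and on the pin's axis, and nothing else has moved, so I'm handing in.

```bash
python3 -c "
from h import *
print(sign_off()); o=get_obs(); print(o['time_s'],o['tool_pos'],o['grip_width'])"
```

```text
the job is handed in; nothing more can be done
None
the job is handed in; nothing more can be done
```

The job is done and handed in at about 14 s. I put the middle-bore grey sleeve (top picture, pixel 326,301) on the pin, let it go flat on the base, gripped it again and lifted it straight up.

**Seating:** contact force was 7 N when it touched the base. With the jaws fully open, the sleeve stood flat with the pin tip just showing above the top.

**Final hold:** the depth map puts the underside at about 0.151 m, 7 cm above the tip. The grip opening was 42 mm, the tool was level and the arm nearly still. In the last pictures, everything else in view stands where it was.

**Check that disagreed:** the reported tool height was about 25 mm below where the camera showed the fingertips. I set the grip height from the camera and took later heights relative to the sleeve standing on the bench; the contact at the base agreed with that. The scene camera also put things a few mm off from the robot's own x and y, so I aligned the sleeve to the pin by their relative positions.

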